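Line up the nail polishes by shade and bin the spoilt one

ROBOT

A 6-joint arm with a two-finger parallel gripper is mounted at the origin on the work surface. World frame = base frame: x ahead of the robot, y to its left, z up, the work surface at z = 0. Lengths are in m, angles in rad, forces in N, time in s.
With the tool pointing down it reaches from about 0.35 to 0.875 m from the base axis. Payload 4.2 kg.
Tool frame: the origin (TCP) lies at the very end of the fingers, on their centre line; the grasp point (between the pads) lies 19 mm behind it (pinch_z is the distance from the TCP to the grasp point, in m); x points along the fingers, z is the direction in which the jaws open and shut, and the axes are right-handed (so a half turn about x gives the same grasp; the last joint's range is limited). The gripper opens to 87 mm and grips with 3 to 60 N. Pads are 19 mm wide; open, the fingers measure 117 mm over their backs; the gripper's body (75 mm by 190 mm) begins 51 mm behind the grasp point.
Start: joints at [-1.07, 0.385, 0.008, 0, -1.194, -0.259], TCP at [0.15, -0.607, 0.223] pointing down, gripper open.
Joint ranges: [-3.14, 3.14], [-1.21, 2.06], [-1.07, 1.41], [-3.16, 2.05], [-2.99, -0.16], [-3.1, 3.1]. Speed limits (rad/s): [2.79, 2.79, 3.14, 3.14, 3.14, 3.14].

INTERFACE

Orientations are given as [roll, pitch, yaw] about the fixed x, y, z axes, in that order (R = Rz(yaw) Ry(pitch) Rx(roll)).
In Python, from plant import * gives the robot as it stands. The module is installed in compiled form; this text tells all that it offers.
- The arm moves only by the shell command python3 -m crank 'ROWS' [FORCE]. ROWS is JSON, a list of rows, each a list of 5 numbers: the opening, from 0 (shut) to 1 (fully open), then the shift along the world's x, y, z in units of 0.2 m (1.0 is 0.2 m), then the turn about the world's z in units of 2 pi rad (1.0 is 2 pi rad). A call has 1 to 10 rows; each row is the pose to reach, as a shift and turn from the pose commanded when the call began, turning the shorter way round; what a row does not reach only later rows make up. A row lasts 1/12 s, in which the tool goes at most 41.7 mm and 7.16 degrees, less where a joint would pass 70% of its speed; a pose out of reach is approached as far as the arm can. A call with a number of a shift or a turn outside -1 to 1 is refused whole. A call with a gripper value outside its range is refused whole. The fingers move at their own pace and stop on an object; FORCE is the grip in N (left out, the last holds). Time passes only in rows, so rows that repeat a pose let the fingers close. It gives the time, the measured TCP pose, the force and the opening at its end, in the units of the state.
- get_state(): the state, without advancing time (a new reading comes with each control period).
- capture(name): name is "side" or "top"; returns a dict with "image" (384x512x3 uint8, red, green, blue), "fx", "fy", "cx", "cy" (pixels), "eye" and "rotation" of the camera in the world. Camera axes: x right, y down, z forward; pixel columns grow to the right and rows downward; lengths in m; the calibration is good to about 2 mm. A picture is of the moment at which its call begins. There is no depth.
- finish_job(): hands the job in, once; it reports no verdict.
The state is a dict: "time": time; "qpos": joint angles; "joint_velocities": joint speeds; "joint_torque": joint torques, N m; "position": TCP position; "tcp_rot": TCP orientation; "force": force on the tool from outside, world axes, zero at the start; "torque": the same for the moment, N m; "grip_width": opening from 0.0 (shut) to 1.0 (fully open).
Only numpy, scipy, OpenCV 4.12 (cv2) and the standard library are available. Lean on these libraries where they do the work, as an engineer would, in place of code of your own. Each camera call takes 0.05 s, during which the arm holds its last target.

TASK

Stand the four capped polish bottles upright on the four marks of the wooden display strip, one on each mark and well centred, in order of shade: the lightest next to the white end block, the darkest next to the black one. Throw the spoilt bottle without a cap into the waste bin: push the sprung flap down with it, hold the flap open so and let the bottle drop inside. Leave the glitter jar and the glass dish that stand among the bottles where they are.

Things in the scene. Friction and masses are not known exactly. Their poses are not given: they have to be found in the camera images.
- pale_mid (a point): nail-polish bottle, pale pink (the lightest); upright, round, 70 mm tall: straight 34 mm diameter body from its foot to 40 mm up, then a 20 mm wide cap of the same colour to the top. About 60 g. Point at its centre, half-way up (35 mm above its foot), z up
- rose_mid (a point): nail-polish bottle, rose pink (second lightest); upright, round, 70 mm tall: straight 34 mm diameter body from its foot to 40 mm up, then a 20 mm wide cap of the same colour to the top. About 60 g. Point at its centre, half-way up (35 mm above its foot), z up
- red_mid (a point): nail-polish bottle, bright red (second darkest); upright, round, 70 mm tall: straight 34 mm diameter body from its foot to 40 mm up, then a 20 mm wide cap of the same colour to the top. About 60 g. Point at its centre, half-way up (35 mm above its foot), z up
- wine_mid (a point): nail-polish bottle, dark wine red (the darkest); upright, round, 70 mm tall: straight 34 mm diameter body from its foot to 40 mm up, then a 20 mm wide cap of the same colour to the top. About 60 g. Point at its centre, half-way up (35 mm above its foot), z up
- spoilt_mid (a point): nail-polish bottle, spoilt: dull grey-green with a brown band of dried dregs and no cap; upright, round, 70 mm tall: straight 34 mm diameter body from its foot to 40 mm up, then a 20 mm wide shoulder, bare white neck (14 mm wide, to 55 mm) and thin brown stem (7 mm wide) to the top. About 60 g. Point at its centre, half-way up (35 mm above its foot), z up
- row: fixed brown wooden display strip, 70 mm (x) by 280 mm (y), 8 mm high, origin at the centre of its underside. Along its y axis four pale round marks with dark rims (42 mm across) at y = -97.5, -32.5, +32.5, +97.5 mm, x = 0, on its top face
- white_end: fixed white block 70 x 22 mm, 10 mm high, origin under its centre; stands against one end of the strip (153 mm from the strip's centre along its y, at +y or -y), a black one like it at the other end. It marks the light end
- bin: fixed dark grey waste bin, 110 (x) x 180 (y) x 150 mm high, origin under its centre. Mouth in its top 80 (x) x 150 mm (y), shut by a flush steel flap hinged at the mouth's +x edge (free edge, black stripe, at -x). Sprung: about 0.5 N at its middle pushes it down, up to 1.4 rad. A bottle at x = -14 mm, y = 0 with its foot 70 mm below the rim has it clear aside; fingers spread along y fit
- jar: small loose glitter jar, gold with a brass lid, 37 mm across, 30 mm high, origin under its centre; stands among the bottles, to be left alone
- dish: small loose green glass dish, 36 mm across, 22 mm high, origin under its centre; stands among the bottles, to be left alone
There are look-alikes about, which are no part of the job. Leave any blue or purple look-alike of the part that bears pale_mid alone.

How it is judged:
At the end, for the whole second after the job is handed in: Capped bottles upright (0.15 rad) and at rest on the strip, each within 12 mm of its mark along each strip axis, in order pale pink, rose, red, wine from the white end to the black; the spoilt bottle at rest inside the bin under the flap (centre under 90 mm above its underside) (((y of white_end in the frame of row above 0 m and y of pale_mid in the frame of row between 0.0855 and 0.1095 m and y of rose_mid in the frame of row between 0.0205 and 0.0445 m and y of red_mid in the frame of row between -0.0445 and -0.0205 m and y of wine_mid in the frame of row between -0.1095 and -0.0855 m) or (y of white_end in the frame of row below 0 m and y of pale_mid in the frame of row between -0.1095 and -0.0855 m and y of rose_mid in the frame of row between -0.0445 and -0.0205 m and y of red_mid in the frame of row between 0.0205 and 0.0445 m and y of wine_mid in the frame of row between 0.0855 and 0.1095 m)) and x of pale_mid in the frame of row between -0.012 and 0.012 m and z of pale_mid in the frame of row between 0.037 and 0.049 m and angle between each of pale_mid, rose_mid, red_mid, wine_mid's own z axis and vertical below 0.15 rad and linear speed of each of pale, rose, red, wine below 0.02 m/s and x of rose_mid in the frame of row between -0.012 and 0.012 m and z of rose_mid in the frame of row between 0.037 and 0.049 m and x of red_mid in the frame of row between -0.012 and 0.012 m and z of red_mid in the frame of row between 0.037 and 0.049 m and x of wine_mid in the frame of row between -0.012 and 0.012 m and z of wine_mid in the frame of row between 0.037 and 0.049 m and x of spoilt_mid in the frame of bin between -0.05 and 0.05 m and y of spoilt_mid in the frame of bin between -0.085 and 0.085 m and z of spoilt_mid in the frame of bin below 0.09 m and linear speed of spoilt below 0.05 m/s); the robot touches nothing.
It fails at once if the glitter jar among the bottles is shifted more than 25 mm or knocked over (distance of jar from where it was at the start of the episode above 0.025 m or angle between jar's own z axis and vertical above 0.5 rad).
It fails at once if the glass dish among the bottles is shifted more than 25 mm or knocked over (distance of dish from where it was at the start of the episode above 0.025 m or angle between dish's own z axis and vertical above 0.5 rad).
It also fails if it takes over 115 s, if anything falls off the work surface, if the arm or the gripper's body presses on something with over 40 N, if the wrist force passes 120 N, or if a joint passes its speed limit or range.

## Working session

There is one attempt and no reset: what is moved stays moved. The work goes in short steps, Python scripts to look and compute and a shell command to move; the robot and the scene stay as the last step left them, time stands still between calls to the robot, and variables do not carry over. Pictures are saved under pics/ and viewed, and the job is handed in when it is done.

```bash
mkdir -p pics; ls
python3 - <<'E'
from plant import *
import cv2
for n in("side","top"):
    c=capture(n); cv2.imwrite(f"pics/{n}0.png",c["image"][:,:,::-1])
    print(n,c["fx"],c["fy"],c["cx"],c["cy"],c["eye"],c["rotation"])
print(get_state())
E
```

```text
pics
side 368.0561572787494 368.0561572787494 254.14606943949735 194.32873675661185 [0.10553085 0.49892463 0.71241939] [-2.37089074  0.01564475 -2.45995789]
top 382.05363993218305 382.05363993218305 253.6042561089921 189.68270825006604 [0.41490095 0.00316088 1.09675054] [-3.04810042 -0.00678003 -1.59692609]
{'time': 0.1, 'qpos': array([-1.07034285e+00,  3.85457649e-01,  6.75928647e-03, -4.38900901e-04,
       -1.19400751e+00, -2.58603257e-01]), 'joint_velocities': array([ 0.00148398, -0.00366928,  0.00295395,  0.00120367, -0.00255534,
       -0.00121489]), 'joint_torque': array([ 1.10074811e-04, -3.91688991e+01,  1.87934929e+01,  4.23189014e+00,
        1.34379117e-02, -7.20734874e-05]), 'position': array([ 0.14957424, -0.60627744,  0.22158045]), 'tcp_rot': array([0.04820667, 1.56884369, 1.86069133]), 'force': array([-0.16381143, -0.70524686,  0.68024879]), 'torque': array([-0.00241823, -0.04155856,  0.00100092]), 'grip_width': 1.000689397729219}
```

View pics/side0.png

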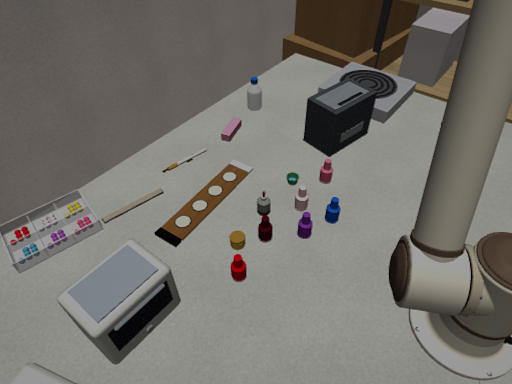

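View pics/top0.png

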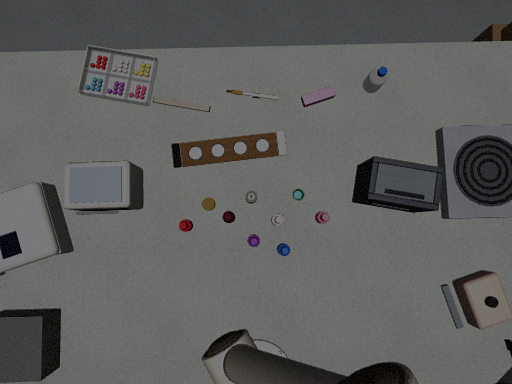

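The top view shows the strip at about (230,149), with the white block at its right end (282,143) and the black block at its left end (176,155). The bottles are around (250,215). One possible bin is the dark box at (400,185); another is the dark box at (25,345). I'll enlarge crops to check.

Run:
```python
import cv2,numpy as np
t=cv2.imread("pics/top0.png");s=cv2.imread("pics/side0.png")
cv2.imwrite("pics/c1.png",cv2.convertScaleAbs(cv2.resize(t[120:270,160:340],None,fx=4,fy=4,interpolation=2),alpha=1.6))
a=cv2.resize(t[140:230,340:460],None,fx=3.3,fy=3.3);b=cv2.resize(s[60:170,280:400],None,fx=3.3,fy=3.3)
c=cv2.resize(t[290:384,0:90],None,fx=3,fy=3)
o=np.zeros((600,800,3),np.uint8);o[:a.shape[0],:a.shape[1]]=a;o[:b.shape[0],400:400+b.shape[1]]=b;o[300:300+c.shape[0],:c.shape[1]]=c
cv2.imwrite("pics/c2.png",cv2.convertScaleAbs(o,alpha=1.8))
```

```text
(no output)
```

View pics/c1.png

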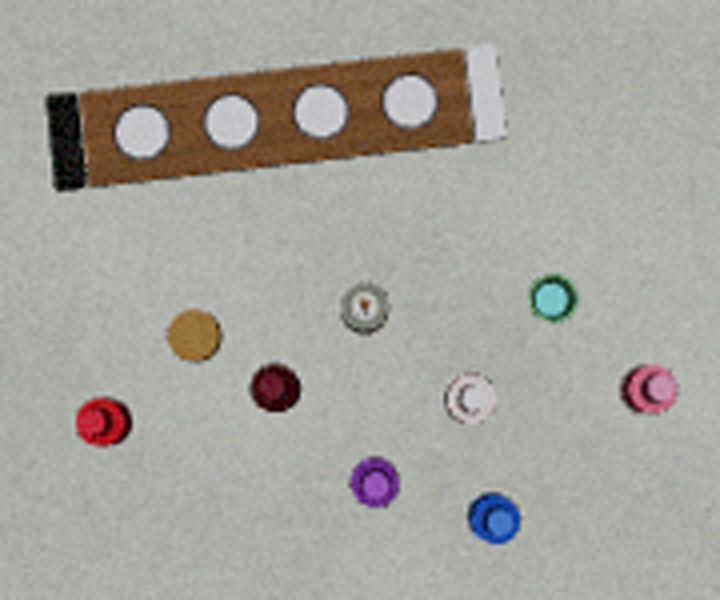

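View pics/c2.png

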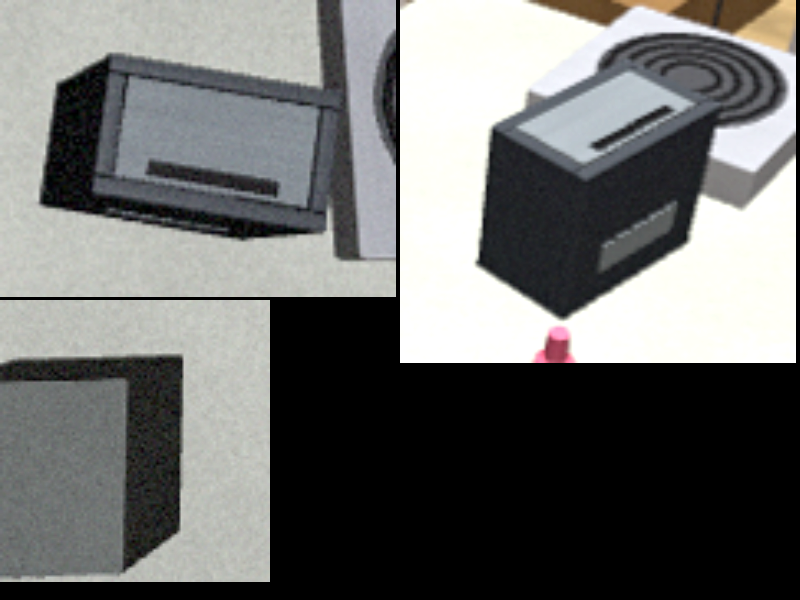

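Candidates in the top view:

- **Bottles:** red (186,225), wine (229,217), spoilt (251,197, grey-green with a brown stem), pale (277,219) and rose (322,217).
- **Decoys, left alone:** purple (254,240) and blue (284,250).
- **Jar and dish:** jar (209,204), dish (298,195).
- **Bin:** (400,185). It fits because it has a flush steel flap with a black stripe on the robot's side. The box at (25,345) has no flap.

Next I'll measure these.

```bash
cat > h.py <<'E'
import cv2,numpy as np
from plant import *
from scipy.spatial.transform import Rotation as Rn
def rays(c,uv):
    uv=np.atleast_2d(uv).astype(float)
    d=np.c_[(uv[:,0]-c["cx"])/c["fx"],(uv[:,1]-c["cy"])/c["fy"],np.ones(len(uv))]
    R=np.array(c["rotation"]); R=Rn.from_euler("xyz",R).as_matrix() if R.ndim==1 else R
    return np.array(c["eye"]),d@R.T
def plane(c,uv,z):
    e,d=rays(c,uv); return e+d*((z-e[2])/d[:,2])[:,None]
def proj(c,p):
    R=Rn.from_euler("xyz",c["rotation"]).as_matrix(); q=(np.atleast_2d(p)-c["eye"])@R
    return np.c_[q[:,0]/q[:,2]*c["fx"]+c["cx"],q[:,1]/q[:,2]*c["fy"]+c["cy"]]
def blob(c,uv,r=24,thr=30):
    im=cv2.GaussianBlur(c["image"],(3,3),0).astype(int); u,v=map(int,uv)
    y0,x0=max(v-r,0),max(u-r,0)
    w=im[y0:v+r,x0:u+r]; bg=np.median(w.reshape(-1,3),0)
    m=(np.linalg.norm(w-bg,axis=2)>thr).astype(np.uint8)
    n,l,s,ce=cv2.connectedComponentsWithStats(m)
    k=min(range(1,n),key=lambda i:np.hypot(*(ce[i]-[u-x0,v-y0]))+(1e3 if s[i,4]<40 else 0))
    b=s[k]; return ce[k]+[x0,y0],b[4],(b[0]+x0,b[1]+y0,b[2],b[3])
def tri(c1,u1,c2,u2):
    e1,d1=rays(c1,u1);e2,d2=rays(c2,u2);d1,d2=d1[0],d2[0]
    A=np.c_[d1,-d2];t=np.linalg.lstsq(A,e2-e1,rcond=None)[0]
    p,q=e1+t[0]*d1,e2+t[1]*d2; return (p+q)/2,np.linalg.norm(p-q)
E
python3 - <<'E'
from h import *
T=capture("top");S=capture("side")
sd=dict(red=((186,225),(239,268)),wine=((229,217),(265,229)),spoilt=((251,197),(264,204)),pale=((277,219),(301,200)),rose=((322,217),(326,173)),purple=((254,240),(305,226)),blue=((284,250),(333,211)),jar=((209,204),(237,240)),dish=((298,195),(292,179)))
np.set_printoptions(precision=4,suppress=True)
for k,(a,b) in sd.items():
    h=.03 if k not in("jar","dish") else .013
    ca,aa,ba=blob(T,a,20,22);cb,ab,bb=blob(S,b,20,25)
    p,g=tri(T,ca,S,cb)
    print(k,ca,aa,ba[2:],cb,ab,bb[2:],"tri",p,"gap %.4f"%g,"top@",plane(T,ca,h)[0,:2])
E
```

```text
red [185.6768 225.1402] 164 (np.int32(15), np.int32(13)) [238.02   268.5225] 400 (np.int32(17), np.int32(30)) tri [0.4202 0.1848 0.026 ] gap 0.0012 top@ [0.4207 0.1845]
wine [228.4834 216.5894] 151 (np.int32(14), np.int32(14)) [264.4115 225.9978] 452 (np.int32(17), np.int32(34)) tri [0.4408 0.0645 0.0405] gap 0.0004 top@ [0.4413 0.0652]
spoilt [250.7476 197.1942] 103 (np.int32(13), np.int32(14)) [263.537  208.1205] 365 (np.int32(16), np.int32(33)) tri [0.4941 0.0011 0.0114] gap 0.0025 top@ [0.4938 0.0019]
pale [274.9091 219.6364] 11 (np.int32(3), np.int32(6)) [302.1154 203.8314] 338 (np.int32(17), np.int32(34)) tri [ 0.4258 -0.0669  0.0158] gap 0.0089 top@ [ 0.4294 -0.0638]
rose [321.3185 217.0255] 157 (np.int32(15), np.int32(13)) [325.7657 172.1119] 286 (np.int32(15), np.int32(26)) tri [ 0.4319 -0.1942  0.0307] gap 0.0033 top@ [ 0.4333 -0.1935]
purple [253.2414 240.2207] 145 (np.int32(13), np.int32(14)) [303.8963 223.0438] 434 (np.int32(19), np.int32(34)) tri [ 0.3743 -0.0021  0.0381] gap 0.0005 top@ [ 0.3742 -0.002 ]
blue [283.044  249.1698] 159 (np.int32(15), np.int32(14)) [332.3511 210.7275] 356 (np.int32(17), np.int32(28)) tri [ 0.346  -0.0846  0.0288] gap 0.0032 top@ [ 0.3475 -0.0838]
jar [208.2048 203.5783] 166 (np.int32(15), np.int32(14)) [237.1409 239.7819] 298 (np.int32(17), np.int32(21)) tri [0.4788 0.1219 0.0157] gap 0.0026 top@ [0.48  0.123]
dish [297.854  194.1533] 137 (np.int32(13), np.int32(13)) [292.1125 178.2312] 160 (np.int32(14), np.int32(14)) tri [ 0.4992 -0.133   0.0139] gap 0.0025 top@ [ 0.5003 -0.1325]
```

Run:
```python
from h import *
np.set_printoptions(precision=4,suppress=True)
T=capture("top");S=capture("side")
# marks
for n,c,box,z in(("top",T,(165,125,292,172),.008),("side",S,(155,155,258,245),.008)):
    im=c["image"];x0,y0,x1,y1=box;g=im[y0:y1,x0:x1]
    hsv=cv2.cvtColor(g,cv2.COLOR_RGB2HSV)
    wood=((hsv[...,1]>95)&(hsv[...,0]<25)&(hsv[...,2]>30)).astype(np.uint8)
    cs,_=cv2.findContours(wood,cv2.RETR_CCOMP,cv2.CHAIN_APPROX_NONE)
    for k in cs:
        a=cv2.contourArea(k)
        if a>50:
            m=cv2.moments(k);uv=np.array([m["m10"]/m["m00"]+x0,m["m01"]/m["m00"]+y0])
            if a>1000: print("strip",n,uv,a,cv2.minAreaRect(k)[1:],plane(c,uv,z)[0]); continue
            print("mark",n,uv,a,plane(c,uv,z)[0])
# pale
im=T["image"];w=cv2.GaussianBlur(im,(0,0),1)[205:233,263:292].astype(int)
bg=np.median(w.reshape(-1,3),0);print(bg)
m=(np.abs(w-bg).sum(2)>22).astype(np.uint8);m=cv2.morphologyEx(m,cv2.MORPH_CLOSE,np.ones((3,3)))
n,l,s,ce=cv2.connectedComponentsWithStats(m);k=1+np.argmax(s[1:,4]);print(s[k],ce[k]+[263,205],plane(T,ce[k]+[263,205],.03)[0])
# bin: candidate corner pixels from crop c2 (scale 3.3)
g=np.array([[108,57],[340,90],[325,230],[95,195]])/3.3+[340,140]
P=plane(T,g,.15);print("bintop",g,P,np.linalg.norm(np.roll(P,-1,0)-P,axis=1),P.mean(0))
g=np.array([[497-400,125],[633-400,45+12],[718-400,105],[585-400,180]])/3.3+[280,60]
P=plane(S,g,.15);print("bintopS",P,np.linalg.norm(np.roll(P,-1,0)-P,axis=1),P.mean(0))
```

```text
strip top [228.472  149.1631] 2118.5 ((23.22463607788086, 96.40015411376953), 83.45370483398438) [0.6362 0.0626 0.008 ]
mark top [195.0571 152.5299] 184.0 [0.6287 0.1592 0.008 ]
mark top [217.5467 150.0247] 182.0 [0.6344 0.0942 0.008 ]
mark top [239.8427 147.4888] 178.0 [0.6403 0.0297 0.008 ]
mark top [262.193  145.0157] 180.5 [ 0.6459 -0.0351  0.008 ]
mark side [237.102  237.7444] 165.0 [0.4859 0.1125 0.008 ]
strip side [203.8189 201.7981] 1999.0 ((23.33452033996582, 98.99494934082031), 45.0) [0.6317 0.0775 0.008 ]
mark side [182.4622 220.9405] 185.0 [0.6277 0.1577 0.008 ]
mark side [199.1677 204.8233] 166.0 [0.6337 0.0928 0.008 ]
mark side [214.7256 190.    ] 150.0 [0.6392 0.0279 0.008 ]
mark side [228.862  176.1966] 136.5 [ 0.6456 -0.0366  0.008 ]
[107.  108.  104.5]
[ 7 10 14 11 90] [275.9889 219.6556] [ 0.4293 -0.0668  0.03  ]
bintop [[372.7273 157.2727]
 [443.0303 167.2727]
 [438.4848 209.697 ]
 [368.7879 199.0909]] [[ 0.5777 -0.3071  0.15  ]
 [ 0.5479 -0.4826  0.15  ]
 [ 0.4418 -0.4636  0.15  ]
 [ 0.4727 -0.2915  0.15  ]] [0.178  0.1077 0.1748 0.1062] [ 0.51   -0.3862  0.15  ]
bintopS [[ 0.5739 -0.3139  0.15  ]
 [ 0.5389 -0.4893  0.15  ]
 [ 0.439  -0.459   0.15  ]
 [ 0.4717 -0.2871  0.15  ]] [0.1789 0.1044 0.175  0.1057] [ 0.5059 -0.3873  0.15  ]
```

Run:
```python
import cv2
t=cv2.imread("pics/top0.png");cv2.imwrite("pics/c3.png",cv2.convertScaleAbs(cv2.resize(t[145:225,345:450],None,fx=7,fy=7,interpolation=2),alpha=2.5))
s=cv2.imread("pics/side0.png");cv2.imwrite("pics/c4.png",cv2.convertScaleAbs(cv2.resize(s[70:155,295:385],None,fx=7,fy=7,interpolation=2),alpha=1.8))
```

```text
(no output)
```

View pics/c3.png

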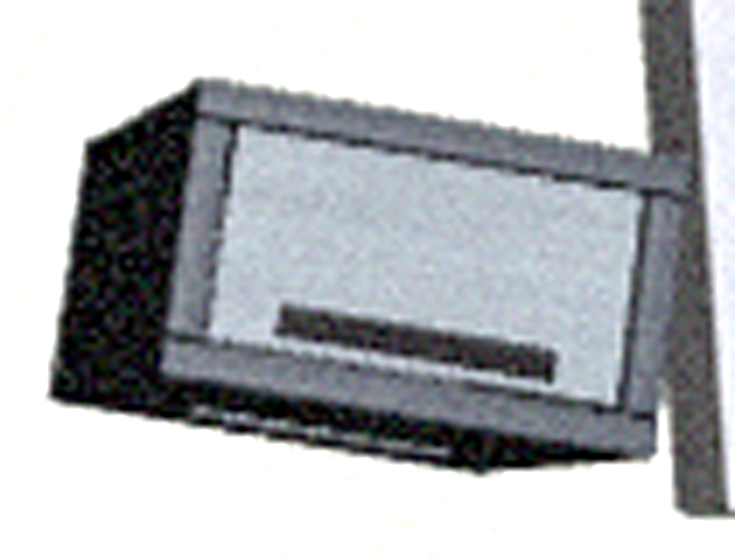

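View pics/c4.png

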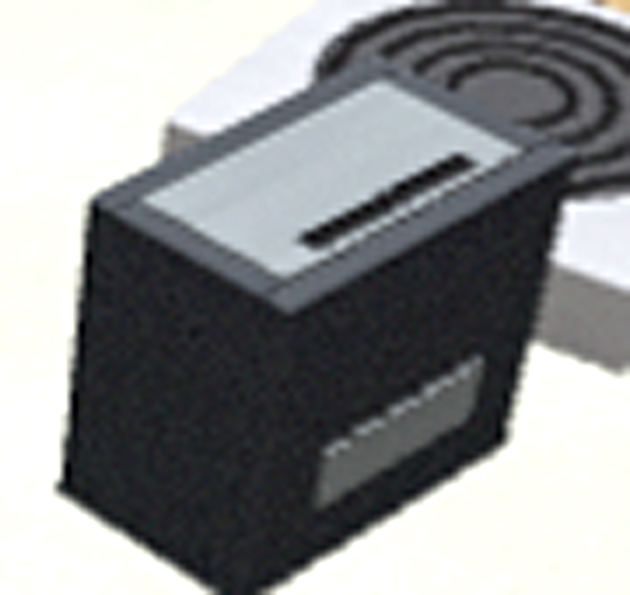

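The crops confirm the bin, with the stripe and free edge on the near side. Next are the pale bottle and the deltas from the commanded pose.

Run:
```python
from h import *
np.set_printoptions(precision=4,suppress=True)
T=capture("top");S=capture("side")
print("pale",plane(T,[277.1,219.1],.03),blob(S,(301,200),20,25)[::2],plane(S,blob(S,(301,200),20,25)[0],.03))
for n,uv in (("red",(239,268)),("wine",(265,229)),("spoilt",(264,204))):print(n,plane(S,blob(S,uv,20,25)[0],.03))
m=np.array([[.6287,.1592],[.6344,.0942],[.6403,.0297],[.6459,-.0351]]);d=m[0]-m[3];print("strip yaw",np.arctan2(-d[0],d[1]))
g=np.array([[203,80],[690,157],[652,452],[165,378]])/7+[345,145]-.43
P=plane(T,g,.15);print("bin",P.mean(0));y=(P[0]+P[3]-P[1]-P[2])[:2];yaw=np.arctan2(-y[0],y[1]);print(yaw)
s=get_state();R=Rn.from_euler("xyz",s["tcp_rot"]).as_matrix();print(R,"jaw ang",np.degrees(np.arctan2(R[1,2],R[0,2])),s["position"],s["time"])
```

```text
pale [[ 0.4308 -0.07    0.03  ]] (array([302.1272, 203.8669]), (np.int32(294), np.int32(186), np.int32(17), np.int32(34))) [[ 0.4155 -0.0576  0.03  ]]
red [[0.4179 0.1863 0.03  ]]
wine [[0.4458 0.0576 0.03  ]]
spoilt [[0.4828 0.0138 0.03  ]]
strip yaw 0.08829275307480139
bin [ 0.5117 -0.386   0.15  ]
-0.1806238368534645
[[-0.0001 -0.9709 -0.2394]
 [ 0.0003 -0.2394  0.9709]
 [-1.      0.      0.0003]] jaw ang 103.84980237269113 [ 0.1496 -0.6067  0.2224] 0.4
```

```bash
python3 -m crank '[[1,0.55,1,0,-0.066],[1,0.55,1,0,-0.066],[1,0.55,1,0,-0.066],[1,0.55,1,0,-0.066],[1,0.55,1,0,-0.066],[1,0.55,1,0,-0.066],[1,0.55,1,0,-0.066]]' 15
```

```text
time: 0.98
position: [0.261, -0.4035, 0.2232]
tcp_rot: [-1.303, 1.569, 0.099]
force: [-0.5, 0.8, -0.2]
grip_width: 0.999
```

```bash
python3 -m crank '[[1,0.55,1,0,0],[1,0.55,1,0,0],[1,0.55,1,0,0],[1,0.55,1,0,0],[1,0.55,1,0,0],[1,0.55,1,0,0],[1,0.55,1,0,0]]'
```

```text
time: 1.57
position: [0.3715, -0.2046, 0.223]
tcp_rot: [-1.453, 1.569, -0.05]
force: [0.2, -0.5, -0.6]
grip_width: 0.997
```

```bash
python3 -m crank '[[1,0.62,1,0,0],[1,0.62,1,0,0],[1,0.62,1,0,0],[1,0.62,1,0,0],[1,0.62,1,0,0],[1,0.62,1,0,0],[1,0.62,1,0,0]]'
```

```text
time: 2.15
position: [0.4967, -0.0041, 0.2223]
tcp_rot: [-1.362, 1.569, 0.039]
force: [-0.5, -0.1, 0.4]
grip_width: 0.999
```

```bash
python3 -m crank '[[1,-0.013,0.03,-0.2,0],[1,-0.013,0.03,-0.5,0],[1,-0.013,0.03,-0.5,0],[1,-0.013,0.03,-0.5,0],[1,-0.013,0.03,-0.5,0]]'
python3 - <<'E'
from h import *
T=capture("top");S=capture("side")
a=cv2.resize(T["image"][120:270,170:330],None,fx=2.4,fy=2.4);b=cv2.resize(S["image"][130:290,190:350],None,fx=2.4,fy=2.4)
o=np.zeros((400,780,3),np.uint8);o[:a.shape[0],:a.shape[1]]=a;o[:b.shape[0],390:390+b.shape[1]]=b
cv2.imwrite("pics/p1.png",cv2.convertScaleAbs(o[:,:,::-1],alpha=1.4))
s=get_state();R=Rn.from_euler("xyz",s["tcp_rot"]).as_matrix();print("jaw ang",np.degrees(np.arctan2(R[1,2],R[0,2])),s["position"],s["time"])
E
```

```text
time: 2.57
position: [0.4911, -0.0019, 0.1223]
tcp_rot: [2.402, 1.569, -2.484]
force: [-0.5, 0.0, 0.1]
grip_width: 1.002
jaw ang 80.0743392892175 [ 0.49264903 -0.00116301  0.12432793] 2.6667
```

View pics/p1.png

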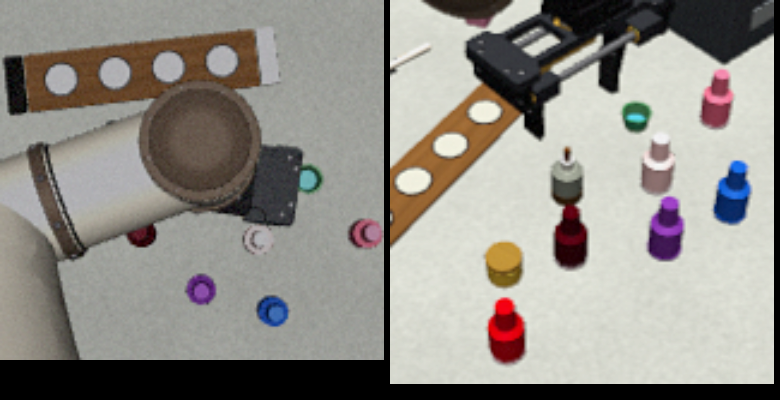

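The gripper is over the spoilt bottle (about (567,180) in the right half), with the jaws clear of the dish and jar. I'll descend and grip.

```bash
python3 -m crank '[[1,0.005,0.01,-0.2,0],[1,0.005,0.01,-0.35,0],[1,0.005,0.01,-0.45,0],[1,0.005,0.01,-0.55,0],[1,0.005,0.01,-0.55,0],[0,0.005,0.01,-0.55,0],[0,0.005,0.01,-0.55,0],[0,0.005,0.01,-0.55,0],[0,0.005,0.01,-0.55,0],[0,0.005,0.01,-0.55,0]]' 15
```

```text
time: 3.5
position: [0.4929, 0.0014, 0.0138]
tcp_rot: [-1.092, 1.568, 0.306]
force: [-0.3, 1.1, -0.1]
grip_width: 0.702
```

```bash
python3 -m crank '[[0,0,0,0,0],[0,0,0,0,0],[0,0,0,0,0],[0,0,0,0.1,0],[0,0,0,0.2,0],[0,0,0,0.3,0],[0,0,0,0.5,0],[0,0,0,0.7,0],[0,0,0,0.9,0],[0,0,0,1,0]]' 15
```

```text
time: 4.33
position: [0.4939, 0.0014, 0.2177]
tcp_rot: [-1.254, 1.563, 0.145]
force: [-0.2, 0.0, -0.5]
grip_width: 0.379
```

```bash
cat > look.py <<'E'
import sys
from h import *
T=capture("top");S=capture("side")
x,y,x2,y2,n=[int(v) for v in sys.argv[1:5]]+[sys.argv[5]]
x3,y3,x4,y4=[int(v) for v in sys.argv[6:10]]
def fit(a,w=390,h=580):
    k=min(w/a.shape[1],h/a.shape[0]);return cv2.resize(a,None,fx=k,fy=k,interpolation=2)
a=fit(T["image"][y:y2,x:x2]);b=fit(S["image"][y3:y4,x3:x4])
o=np.zeros((max(a.shape[0],b.shape[0]),790,3),np.uint8);o[:a.shape[0],:a.shape[1]]=a;o[:b.shape[0],400:400+b.shape[1]]=b
cv2.imwrite(f"pics/{n}.png",cv2.convertScaleAbs(o[:,:,::-1],alpha=1.4))
s=get_state();R=Rn.from_euler("xyz",s["tcp_rot"]).as_matrix();print("jaw ang %.2f"%np.degrees(np.arctan2(R[1,2],R[0,2])),s["position"],s["grip_width"],s["force"],s["time"])
E
python3 look.py 160 120 340 270 p2 160 60 370 290
```

```text
jaw ang 80.13 [0.49440087 0.00174325 0.21703619] 0.37659883917735876 [-0.443824    0.46181371 -0.90195078] 4.4333
```

View pics/p2.png

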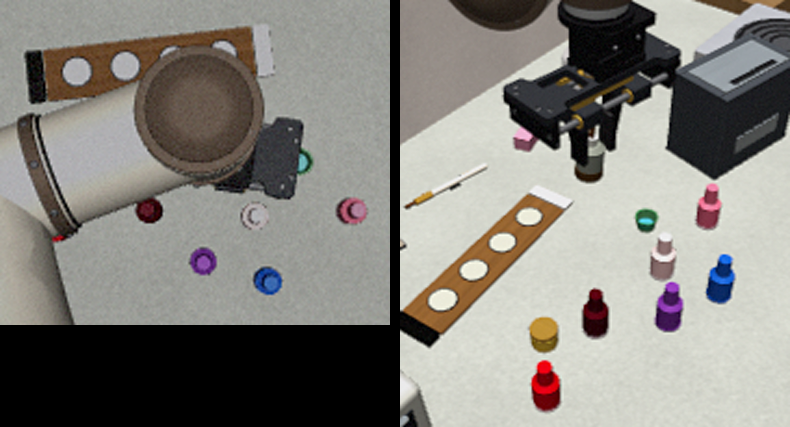

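The spoilt bottle is held at about (590,160) in the right half. Moving over the bin now.

```bash
python3 -m crank '[[0,0,-0.15,0.1,0],[0,0,-0.35,0.1,0],[0,0,-0.55,0.1,0],[0,0,-0.75,0.1,0],[0,0,-0.965,0.1,0],[0,0,-0.965,0.1,0],[0,0,-0.965,0.1,0]]'
```

```text
time: 5.02
position: [0.4908, -0.1936, 0.2304]
tcp_rot: [1.51, 1.567, 2.904]
force: [-0.4, 0.5, -0.9]
grip_width: 0.375
```

```bash
python3 -m crank '[[0,0,-0.2,0,0],[0,0,-0.4,0,0],[0,0,-0.6,0,0],[0,0,-0.75,0,0],[0,0,-0.88,0,0],[0,0,-0.965,0,0],[0,0,-0.965,0,0],[0,0,-0.965,0,0]]'; python3 look.py 300 120 480 270 p3 240 20 420 200
```

```text
time: 5.68
position: [0.492, -0.3839, 0.2309]
tcp_rot: [1.067, 1.568, 2.465]
force: [0.2, 0.7, -0.7]
grip_width: 0.377
jaw ang 80.18 [ 0.49222118 -0.3831602   0.231796  ] 0.3797314763392578 [-0.50215617  0.04179562 -0.08134169] 5.7833
```

View pics/p3.png

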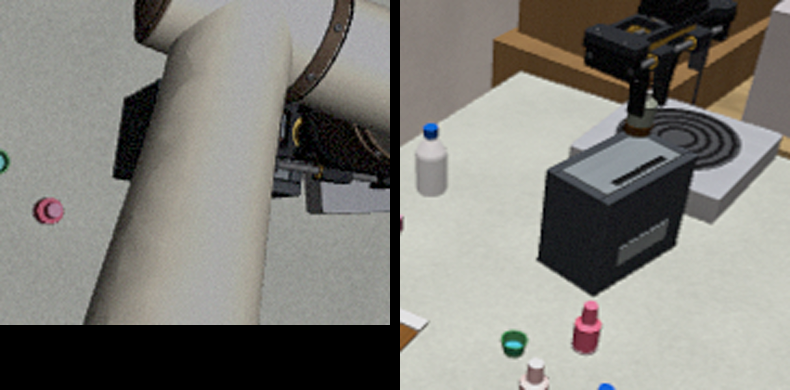

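```bash
python3 -m crank '[[0,0.01,0,-0.1,0],[0,0.01,0,-0.2,0],[0,0.01,0,-0.28,0],[0,0.01,0,-0.34,0],[0,0.01,0,-0.4,0],[0,0.01,0,-0.45,0],[0,0.01,0,-0.45,0]]'; python3 look.py 300 120 480 270 p4 280 20 400 170
```

```text
time: 6.37
position: [0.4931, -0.3827, 0.1403]
tcp_rot: [1.14, 1.566, 2.539]
force: [-0.4, 0.4, -1.3]
grip_width: 0.38
jaw ang 80.17 [ 0.49415935 -0.38396025  0.142617  ] 0.37987190751371946 [-0.51815708 -0.46955485 -0.55511055] 6.4667
```

View pics/p4.png

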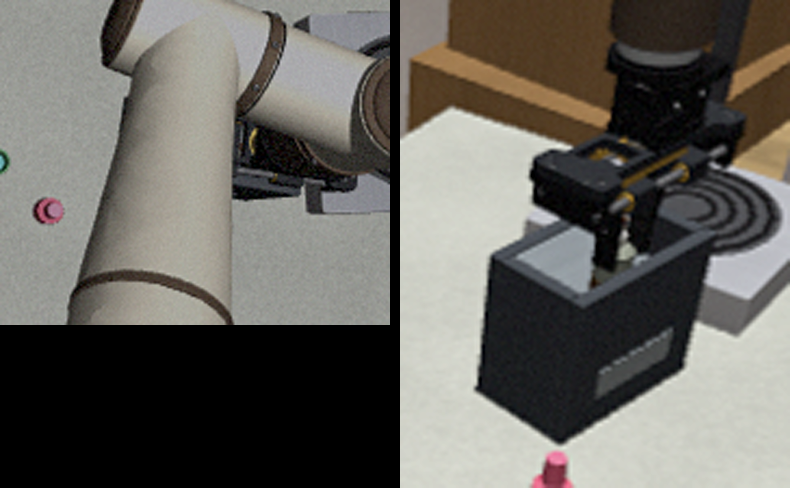

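The flap is being pushed down with the bottle centred in the mouth, at about (613,265). Going deeper, then checking the forces.

```bash
python3 -m crank '[[0,0.003,0,-0.06,0],[0,0.003,0,-0.12,0],[0,0.003,0,-0.18,0],[0,0.003,0,-0.235,0],[0,0.003,0,-0.235,0],[0,0.003,0,-0.235,0]]'
```

```text
time: 6.97
position: [0.4945, -0.3847, 0.0955]
tcp_rot: [1.531, 1.57, 2.929]
force: [-1.0, -0.6, -0.3]
grip_width: 0.379
```

```bash
python3 -m crank '[[0.7,0,0,0,0],[0.8,0,0,0,0],[0.8,0,0,0,0],[0.8,0,0,0,0],[0.8,0,0,0,0],[0.8,0,0,0,0],[0.8,0,0,0,0],[0.8,0,0,0,0]]'; python3 look.py 300 120 480 270 p5 280 20 400 170
```

```text
time: 7.63
position: [0.4947, -0.3848, 0.0956]
tcp_rot: [-1.985, 1.571, -0.587]
force: [0.7, 0.8, -0.0]
grip_width: 0.789
jaw ang 80.09 [ 0.49467194 -0.38479346  0.0955242 ] 0.7919568265323024 [0.24403912 0.13737446 0.35369454] 7.7333
```

View pics/p5.png

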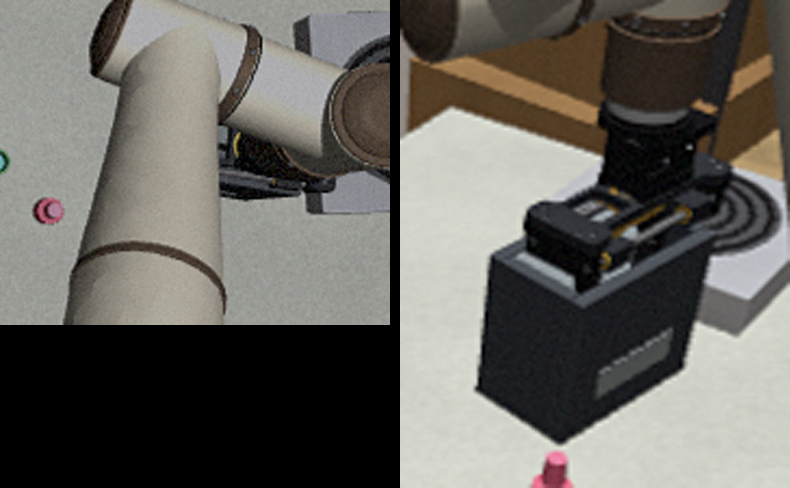

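```bash
python3 -m crank '[[0.8,0,0,0,0],[0.8,0,0,0.1,0],[0.8,0,0,0.2,0],[0.8,0,0,0.35,0],[0.8,0,0,0.5,0],[0.8,0,0,0.65,0],[0.8,0,0,0.75,0],[0.8,0,0,0.75,0]]'; python3 look.py 300 120 480 270 p6 280 20 400 170
```

```text
time: 8.4
position: [0.4968, -0.3864, 0.2517]
tcp_rot: [-1.99, 1.56, -0.591]
force: [-0.8, -1.4, 0.6]
grip_width: 0.801
jaw ang 80.09 [ 0.49493447 -0.38476821  0.24632676] 0.8045791509876835 [ 0.0916498  -0.01146417 -0.61223739] 8.5
```

View pics/p6.png

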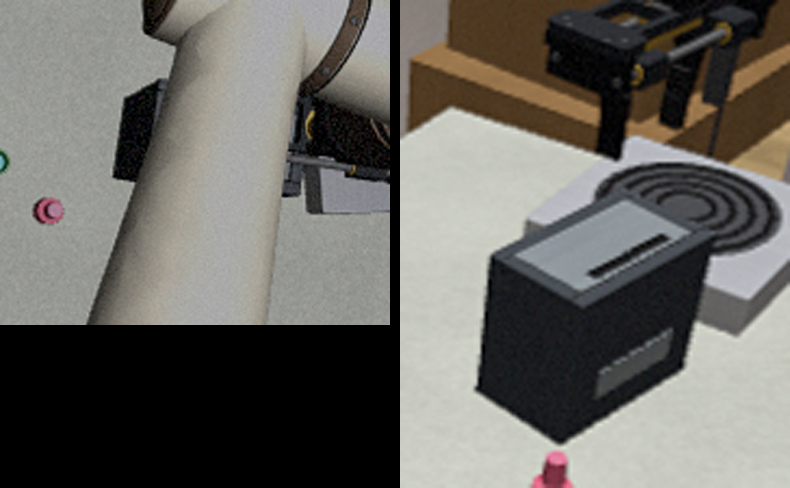

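The bottle is in the bin and the flap is shut again, with nothing in the fingers. Now the rose bottle, turning the jaws onto the strip's x axis.

```bash
python3 -m crank '[[0.8,-0.31,0.95,0,0.29],[0.8,-0.31,0.95,0,0.29],[0.8,-0.31,0.95,0,0.29],[0.8,-0.31,0.95,0,0.29],[0.8,-0.31,0.95,0,0.29],[0.8,-0.31,0.95,0,0.29],[0.8,-0.31,0.95,0,0.29],[0.8,-0.31,0.95,0,0.29],[0.8,-0.31,0.95,0,0.29],[0.8,-0.31,0.95,0,0.29]]'
python3 - <<'E'
from plant import *
print(get_state()["qpos"])
E
```

```text
time: 9.33
position: [0.4318, -0.1944, 0.2439]
tcp_rot: [0.261, 1.568, 2.915]
force: [0.1, -0.3, -0.2]
grip_width: 0.799
[-7.90708251e-02  1.09097763e-01 -3.10044842e-01 -5.16544400e-04
 -1.15483652e+00 -4.07938864e-01]
```

```bash
python3 -m crank '[[0.8,0,0,-0.15,0.092],[0.8,0,0,-0.3,0.092],[0.8,0,0,-0.45,0.092],[0.8,0,0,-0.6,0.092],[0.8,0,0,-0.7,0.092],[0.8,0,0,-0.7,0.092],[0.8,0,0,-0.7,0.092]]'; python3 look.py 160 120 340 270 p7 220 80 400 260
```

```text
time: 9.92
position: [0.4314, -0.1948, 0.1041]
tcp_rot: [-0.123, 1.566, 3.101]
force: [0.0, -0.5, 0.5]
grip_width: 0.798
jaw ang -175.24 [ 0.43347385 -0.19497543  0.10640479] 0.7979597967152492 [ 0.55837529  0.04832251 -0.08716673] 10.0167
```

View pics/p7.png

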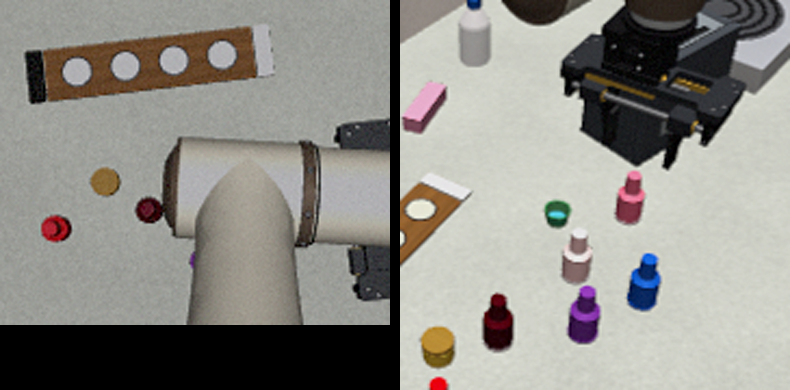

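The jaws straddle the rose bottle (about (630,195) in the right half). Descend and grip.

```bash
python3 -m crank '[[0.8,0,0.004,-0.15,0],[0.8,0,0.004,-0.3,0],[0.8,0,0.004,-0.4,0],[0.8,0,0.004,-0.46,0],[0.8,0,0.004,-0.46,0],[0,0,0.004,-0.46,0],[0,0,0.004,-0.46,0],[0,0,0.004,-0.46,0],[0,0,0.004,-0.46,0],[0,0,0.004,-0.46,0]]' 15; python3 -m crank '[[0,0,0,0,0],[0,0,0,0,0],[0,0,0,0,0]]' 15
```

```text
time: 10.85
position: [0.4333, -0.1941, 0.0145]
tcp_rot: [2.962, 1.569, -0.096]
force: [0.5, -0.2, -0.4]
grip_width: 0.507
time: 11.1
position: [0.4329, -0.194, 0.014]
tcp_rot: [2.778, 1.57, -0.279]
force: [-1.2, -0.1, 3.7]
grip_width: 0.383
```

```bash
python3 -m crank '[[0,0,0,0.1,0],[0,0,0,0.25,0],[0,0,0,0.45,0],[0,0,0,0.6,0],[0,0.1,0.1,0.7,0],[0,0.25,0.25,0.7,0],[0,0.4,0.4,0.7,0],[0,0.5,0.55,0.7,0],[0,0.5,0.55,0.7,0],[0,0.5,0.55,0.7,0]]'; python3 -m crank '[[0,0.15,0.15,0,0],[0,0.3,0.3,0,0],[0,0.42,0.42,0,0],[0,0.5,0.52,0,0],[0,0.535,0.563,0,0],[0,0.535,0.563,0,0],[0,0.535,0.563,0,0],[0,0.535,0.563,0,0]]';  python3 look.py 160 120 340 270 p8 140 80 320 260
```

```text
time: 11.93
position: [0.5332, -0.0824, 0.1528]
tcp_rot: [-0.188, 1.569, 3.041]
force: [-1.2, -1.1, -1.4]
grip_width: 0.384
time: 12.6
position: [0.6384, 0.0273, 0.1533]
tcp_rot: [0.1, 1.569, -2.958]
force: [-0.1, -0.4, -0.9]
grip_width: 0.384
jaw ang -175.25 [0.63870092 0.02723549 0.15379864] 0.3849250969863016 [-0.39190564 -0.30566668 -0.75837203] 12.7
```

View pics/p8.png

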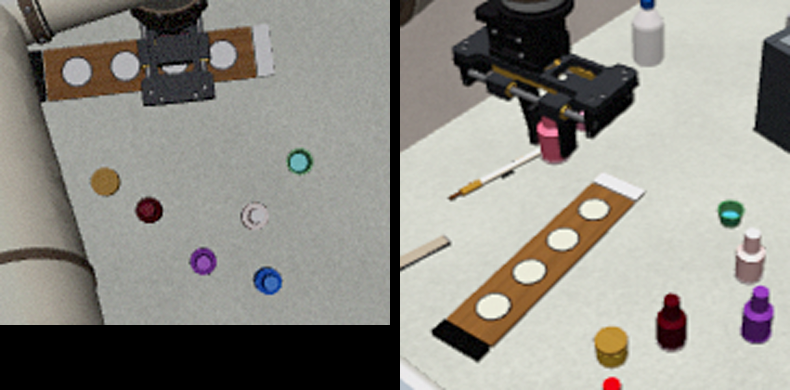

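```bash
python3 -m crank '[[0,0.005,0.008,-0.15,0],[0,0.005,0.008,-0.3,0],[0,0.005,0.008,-0.45,0],[0,0.005,0.008,-0.55,0],[0,0.005,0.008,-0.6,0],[0,0.005,0.008,-0.63,0],[0,0.005,0.008,-0.65,0],[0,0.005,0.008,-0.65,0],[0,0.005,0.008,-0.65,0],[0,0.005,0.008,-0.65,0]]';python3 -m crank '[[0.5,0,0,0,0],[0.8,0,0,0,0],[0.8,0,0,0,0],[0.8,0,0,0,0],[0.8,0,0,0,0],[0.8,0,0,0.05,0],[0.8,0,0,0.15,0],[0.8,0,0,0.3,0],[0.8,0,0,0.5,0],[0.8,0,0,0.7,0]]';  python3 look.py 160 120 340 270 p9 140 80 320 260
```

```text
time: 13.53
position: [0.6417, 0.0304, 0.0251]
tcp_rot: [-3.011, 1.568, 0.215]
force: [0.1, -0.6, -0.5]
grip_width: 0.381
time: 14.37
position: [0.64, 0.0299, 0.1651]
tcp_rot: [0.309, 1.569, -2.748]
force: [0.5, 0.2, -0.3]
grip_width: 0.795
jaw ang -175.07 [0.64550708 0.0307146  0.17326294] 0.7972729795661816 [0.57238841 0.4820059  0.18435853] 14.4667
```

View pics/p9.png

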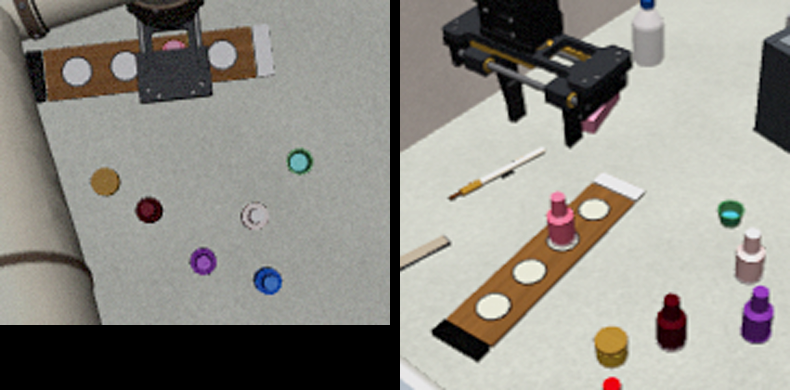

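Rose stands upright on the second mark from the white end, at about (562,225) in the right half. Next is pale.

```bash
python3 -m crank '[[0.8,-0.2,-0.1,0,0],[0.8,-0.4,-0.2,0,0],[0.8,-0.6,-0.3,0,0],[0.8,-0.8,-0.4,0,0],[0.8,-0.92,-0.46,0,0],[0.8,-1,-0.5,0,0],[0.8,-1,-0.5,0,0],[0.8,-1,-0.5,0,0]]'; python3 look.py 160 120 340 270 p10 200 80 380 260
```

```text
time: 15.13
position: [0.4407, -0.0701, 0.1647]
tcp_rot: [3.14, 1.568, 0.082]
force: [1.3, 0.4, -0.3]
grip_width: 0.798
jaw ang -175.14 [ 0.4420533  -0.06949568  0.16425952] 0.7955481167121895 [-0.4343847   0.23534988 -0.12485079] 15.2333
```

View pics/p10.png

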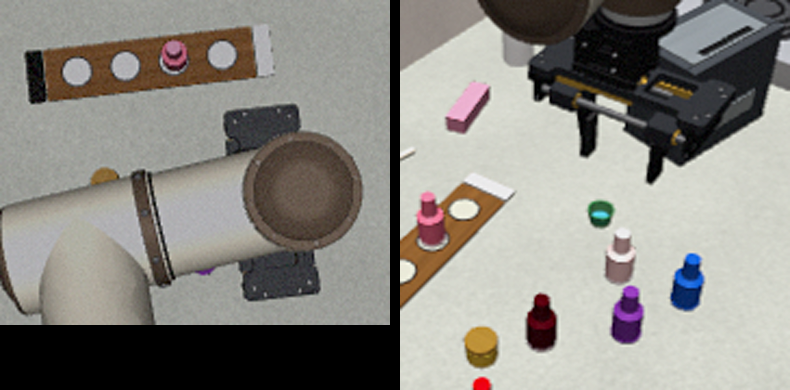

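```bash
python3 -m crank '[[0.8,-0.047,0,-0.1,0],[0.8,-0.047,0,-0.25,0],[0.8,-0.047,0,-0.4,0],[0.8,-0.047,0,-0.55,0],[0.8,-0.047,0,-0.65,0],[0.8,-0.047,0,-0.75,0],[0.8,-0.047,0,-0.75,0],[0,-0.047,0,-0.75,0],[0,-0.047,0,-0.75,0],[0,-0.047,0,-0.75,0]]' 15; python3 -m crank '[[0,0,0,0,0],[0,0,0,0,0],[0,0,0,0,0],[0,0,0,0,0],[0,0,0,0,0],[0,0,0,0,0]]' 15;  python3 look.py 160 120 340 270 p11 200 80 380 260
```

```text
time: 16.07
position: [0.4328, -0.0694, 0.0147]
tcp_rot: [-3.073, 1.568, 0.153]
force: [0.5, -0.2, 0.2]
grip_width: 0.654
time: 16.57
position: [0.4314, -0.0698, 0.0141]
tcp_rot: [3.067, 1.57, 0.01]
force: [-1.4, 0.8, 5.5]
grip_width: 0.387
jaw ang -175.16 [ 0.43143423 -0.06977817  0.01409214] 0.38871905808853907 [-2.46027699  0.55803369  5.88482804] 16.6667
```

View pics/p11.png

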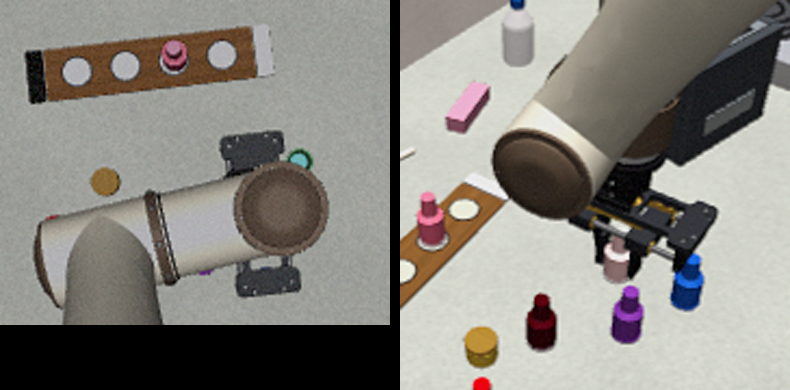

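```bash
python3 -m crank '[[0,0,0,0.1,0],[0,0,0,0.25,0],[0,0,0,0.45,0],[0,0,0,0.6,0],[0,0.1,0,0.7,0],[0,0.25,0,0.7,0],[0,0.4,0,0.7,0],[0,0.5,0,0.7,0],[0,0.5,0,0.7,0],[0,0.5,0,0.7,0]]'; python3 -m crank '[[0,0.15,0.05,0,0],[0,0.3,0.1,0,0],[0,0.42,0.14,0,0],[0,0.5,0.16,0,0],[0,0.55,0.17,0,0],[0,0.571,0.17,0,0],[0,0.571,0.17,0,0],[0,0.571,0.17,0,0],[0,0.571,0.17,0,0]]';  python3 look.py 160 120 340 270 p12 140 80 320 260
```

```text
time: 17.5
position: [0.5312, -0.0698, 0.1525]
tcp_rot: [-0.164, 1.569, 3.062]
force: [-0.3, 0.3, -0.6]
grip_width: 0.381
time: 18.25
position: [0.6443, -0.036, 0.1536]
tcp_rot: [-0.168, 1.57, 3.058]
force: [-0.6, -0.1, -0.5]
grip_width: 0.383
jaw ang -175.18 [ 0.64464968 -0.03601544  0.15388685] 0.38393705263906236 [ 0.14333537  0.16109823 -0.66572989] 18.35
```

View pics/p12.png

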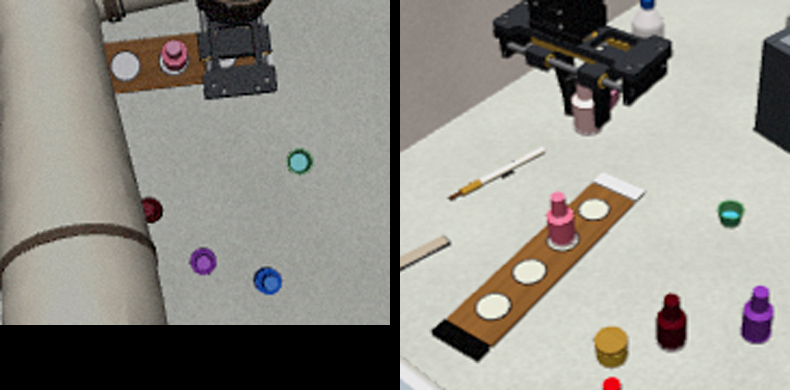

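```bash
python3 -m crank '[[0,0.005,0,-0.15,0],[0,0.005,0,-0.3,0],[0,0.005,0,-0.45,0],[0,0.005,0,-0.55,0],[0,0.005,0,-0.6,0],[0,0.005,0,-0.63,0],[0,0.005,0,-0.65,0],[0,0.005,0,-0.65,0],[0,0.005,0,-0.65,0],[0,0.005,0,-0.65,0]]';python3 -m crank '[[0.5,0,0,0,0],[0.8,0,0,0,0],[0.8,0,0,0,0],[0.8,0,0,0,0],[0.8,0,0,0,0],[0.8,0,0,0.05,0],[0.8,0,0,0.15,0],[0.8,0,0,0.3,0],[0.8,0,0,0.5,0],[0.8,0,0,0.7,0]]';  python3 look.py 160 120 340 270 p13 140 80 320 260
```

```text
time: 19.18
position: [0.6475, -0.0357, 0.0251]
tcp_rot: [-3.133, 1.568, 0.093]
force: [-0.6, -0.1, 0.1]
grip_width: 0.385
time: 20.02
position: [0.6458, -0.036, 0.1651]
tcp_rot: [0.234, 1.569, -2.823]
force: [0.4, 0.6, -0.0]
grip_width: 0.8
jaw ang -175.07 [ 0.65134528 -0.03582708  0.17335062] 0.8010069319700097 [ 0.33791397 -0.86792049  0.48102079] 20.1167
```

View pics/p13.png

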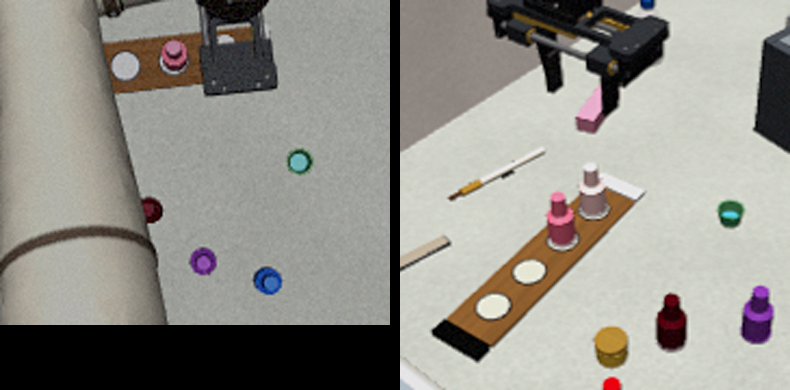

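Pale stands on the mark beside the white block, at about (592,195). Next is wine.

```bash
python3 -m crank '[[0.8,-0.2,0.1,0,0],[0.8,-0.4,0.2,0,0],[0.8,-0.6,0.3,0,0],[0.8,-0.8,0.4,0,0],[0.8,-0.92,0.46,0,0],[0.8,-1,0.505,0,0],[0.8,-1,0.505,0,0],[0.8,-1,0.505,0,0]]'; python3 look.py 160 120 340 270 p14 180 120 360 300
```

```text
time: 20.78
position: [0.4463, 0.0658, 0.1647]
tcp_rot: [-2.86, 1.568, 0.368]
force: [0.9, 0.2, 0.1]
grip_width: 0.8
jaw ang -175.16 [0.44742762 0.06535599 0.16420245] 0.8010878646830735 [ 0.36176029 -0.14112435 -0.11145852] 20.8833
```

View pics/p14.png

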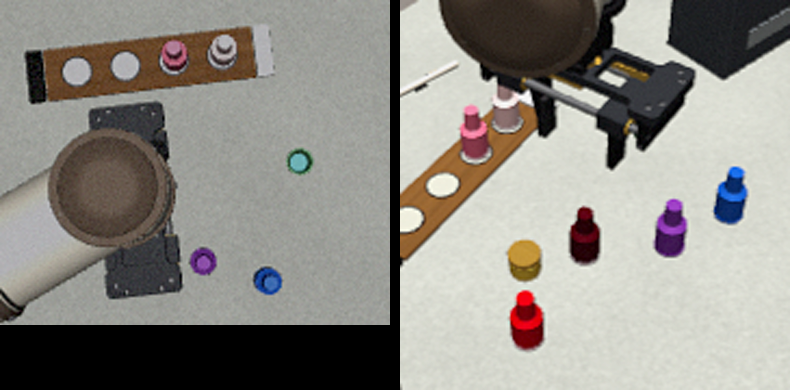

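```bash
python3 -m crank '[[0.8,-0.028,-0.002,-0.1,0],[0.8,-0.028,-0.002,-0.25,0],[0.8,-0.028,-0.002,-0.4,0],[0.8,-0.028,-0.002,-0.55,0],[0.8,-0.028,-0.002,-0.65,0],[0.8,-0.028,-0.002,-0.75,0],[0.8,-0.028,-0.002,-0.75,0],[0,-0.028,-0.002,-0.75,0],[0,-0.028,-0.002,-0.75,0],[0,-0.028,-0.002,-0.75,0]]' 15; python3 -m crank '[[0,0,0,0,0],[0,0,0,0,0],[0,0,0,0,0],[0,0,0,0,0],[0,0,0,0,0],[0,0,0,0,0]]' 15
```

```text
time: 21.72
position: [0.4422, 0.0652, 0.0147]
tcp_rot: [-2.787, 1.568, 0.439]
force: [0.4, -0.7, -0.2]
grip_width: 0.649
time: 22.22
position: [0.4412, 0.065, 0.0141]
tcp_rot: [-2.913, 1.57, 0.313]
force: [-2.4, 0.9, 5.8]
grip_width: 0.387
```

```bash
python3 -m crank '[[0,0,0,0.1,0],[0,0,0,0.25,0],[0,0,0,0.45,0],[0,0,0,0.6,0],[0,0.1,0.04,0.7,0],[0,0.25,0.1,0.7,0],[0,0.4,0.16,0.7,0],[0,0.5,0.2,0.7,0],[0,0.5,0.2,0.7,0],[0,0.5,0.2,0.7,0]]'; python3 -m crank '[[0,0.12,0.07,0,0],[0,0.24,0.14,0,0],[0,0.34,0.2,0,0],[0,0.4,0.24,0,0],[0,0.435,0.267,0,0],[0,0.435,0.267,0,0],[0,0.435,0.267,0,0],[0,0.435,0.267,0,0]]';  python3 look.py 160 120 340 270 p15 140 80 320 260
```

```text
time: 23.05
position: [0.5408, 0.105, 0.1524]
tcp_rot: [0.164, 1.569, -2.893]
force: [-0.5, -0.0, -0.5]
grip_width: 0.381
time: 23.72
position: [0.6266, 0.1576, 0.1535]
tcp_rot: [0.165, 1.569, -2.892]
force: [0.4, 0.0, -0.5]
grip_width: 0.383
jaw ang -175.18 [0.62694335 0.1576461  0.15388562] 0.3857563534754701 [-0.20383886 -0.02550869 -0.75415112] 23.8167
```

View pics/p15.png

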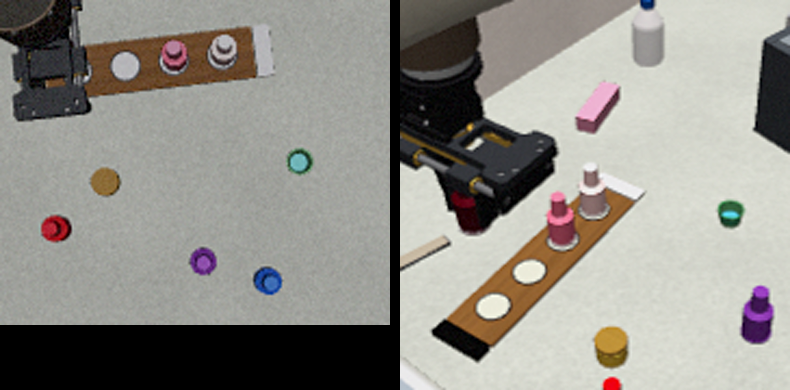

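```bash
python3 -m crank '[[0,0.005,0.003,-0.15,0],[0,0.005,0.003,-0.3,0],[0,0.005,0.003,-0.45,0],[0,0.005,0.003,-0.55,0],[0,0.005,0.003,-0.6,0],[0,0.005,0.003,-0.63,0],[0,0.005,0.003,-0.65,0],[0,0.005,0.003,-0.65,0],[0,0.005,0.003,-0.65,0],[0,0.005,0.003,-0.65,0]]';python3 -m crank '[[0.5,0,0,0,0],[0.8,0,0,0,0],[0.8,0,0,0,0],[0.8,0,0,0,0],[0.8,0,0,0,0],[0.8,0,0,0.05,0],[0.8,0,0,0.15,0],[0.8,0,0,0.3,0],[0.8,0,0,0.5,0],[0.8,0,0,0.7,0]]'
python3 - <<'E'
from h import *
T=capture("top")
for r in(18,20): c=blob(T,(186,225),r,22);print(c,plane(T,c[0],.03))
E
```

```text
time: 24.65
position: [0.6298, 0.1592, 0.0251]
tcp_rot: [-2.812, 1.568, 0.414]
force: [0.6, -0.3, -0.6]
grip_width: 0.382
time: 25.48
position: [0.6283, 0.1584, 0.1651]
tcp_rot: [0.528, 1.569, -2.529]
force: [1.2, 0.3, 0.7]
grip_width: 0.797
(array([185.71257485, 225.08982036]), np.int32(167), (np.int32(179), np.int32(219), np.int32(15), np.int32(13))) [[0.42078867 0.1843736  0.03      ]]
(array([185.71257485, 225.08982036]), np.int32(167), (np.int32(179), np.int32(219), np.int32(15), np.int32(13))) [[0.42078867 0.1843736  0.03      ]]
```

```bash
python3 -m crank '[[0.8,-0.2,0.03,0,0],[0.8,-0.4,0.06,0,0],[0.8,-0.6,0.09,0,0],[0.8,-0.8,0.12,0,0],[0.8,-0.92,0.13,0,0],[0.8,-1,0.13,0,0],[0.8,-1,0.13,0,0],[0.8,-1,0.13,0,0]]'; python3 look.py 160 120 340 270 p16 140 140 340 340
```

```text
time: 26.2
position: [0.4288, 0.1852, 0.1646]
tcp_rot: [-2.627, 1.568, 0.6]
force: [0.3, -0.3, -0.4]
grip_width: 0.799
jaw ang -175.16 [0.42985357 0.18522351 0.16413328] 0.8002764738622238 [ 0.72279575  0.65744025 -0.00545757] 26.3
```

View pics/p16.png

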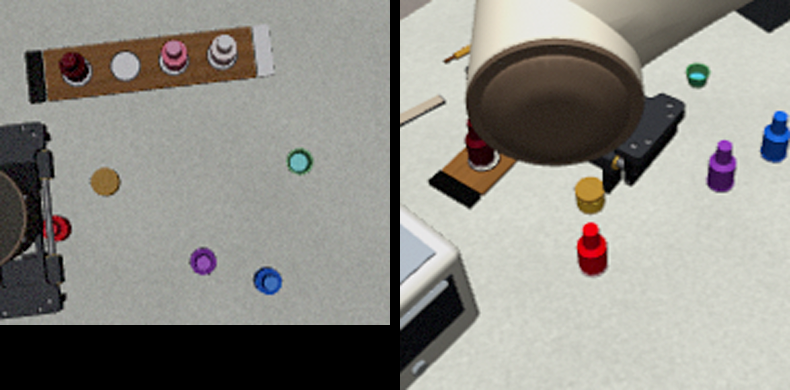

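Wine stands on the mark beside the black block, at about (72,68) in the left half. Descending on red.

```bash
python3 -m crank '[[0.8,-0.045,-0.003,-0.1,0],[0.8,-0.045,-0.003,-0.25,0],[0.8,-0.045,-0.003,-0.4,0],[0.8,-0.045,-0.003,-0.55,0],[0.8,-0.045,-0.003,-0.65,0],[0.8,-0.045,-0.003,-0.75,0],[0.8,-0.045,-0.003,-0.75,0],[0,-0.045,-0.003,-0.75,0],[0,-0.045,-0.003,-0.75,0],[0,-0.045,-0.003,-0.75,0]]' 15; python3 -m crank '[[0,0,0,0,0],[0,0,0,0,0],[0,0,0,0,0],[0,0,0,0,0],[0,0,0,0,0],[0,0,0,0,0]]' 15
```

```text
time: 27.13
position: [0.4211, 0.185, 0.0147]
tcp_rot: [-2.528, 1.568, 0.698]
force: [0.1, 0.4, 0.4]
grip_width: 0.651
time: 27.63
position: [0.4201, 0.1845, 0.0141]
tcp_rot: [-2.634, 1.57, 0.593]
force: [-1.8, -1.4, 6.0]
grip_width: 0.384
```

```bash
python3 -m crank '[[0,0,0,0.1,0],[0,0,0,0.25,0],[0,0,0,0.45,0],[0,0,0,0.6,0],[0,0.1,-0.04,0.7,0],[0,0.25,-0.1,0.7,0],[0,0.4,-0.16,0.7,0],[0,0.5,-0.2,0.7,0],[0,0.5,-0.2,0.7,0],[0,0.5,-0.2,0.7,0]]'; python3 -m crank '[[0,0.12,-0.06,0,0],[0,0.24,-0.12,0,0],[0,0.38,-0.18,0,0],[0,0.48,-0.22,0,0],[0,0.54,-0.24,0,0],[0,0.569,-0.255,0,0],[0,0.569,-0.255,0,0],[0,0.569,-0.255,0,0],[0,0.569,-0.255,0,0]]';  python3 look.py 160 120 340 270 p17 140 80 320 260
```

```text
time: 28.47
position: [0.5199, 0.1435, 0.1525]
tcp_rot: [0.222, 1.569, -2.837]
force: [-1.4, 0.2, -1.7]
grip_width: 0.387
time: 29.22
position: [0.6324, 0.0938, 0.1535]
tcp_rot: [-0.105, 1.57, 3.121]
force: [-0.5, 0.1, -1.1]
grip_width: 0.386
jaw ang -175.11 [0.63275339 0.09376271 0.15388746] 0.38428065235709946 [ 0.35326681 -0.91607243  0.05380187] 29.3167
```

View pics/p17.png

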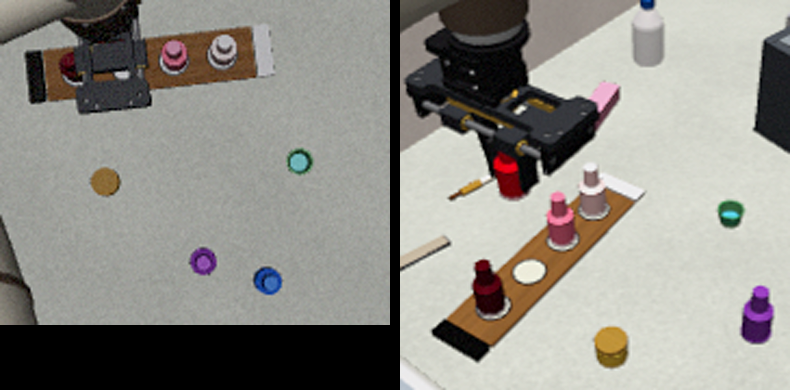

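```bash
python3 -m crank '[[0,0.005,-0.001,-0.15,0],[0,0.005,-0.001,-0.3,0],[0,0.005,-0.001,-0.45,0],[0,0.005,-0.001,-0.55,0],[0,0.005,-0.001,-0.6,0],[0,0.005,-0.001,-0.63,0],[0,0.005,-0.001,-0.65,0],[0,0.005,-0.001,-0.65,0],[0,0.005,-0.001,-0.65,0],[0,0.005,-0.001,-0.65,0]]';python3 -m crank '[[0.5,0,0,0,0],[0.8,0,0,0,0],[0.8,0,0,0,0],[0.8,0,0,0,0],[0.8,0,0,0,0],[0.8,0,0,0.05,0],[0.8,0,0,0.15,0],[0.8,0,0,0.3,0],[0.8,0,0,0.5,0],[0.8,0,0,0.7,0]]'; python3 -m crank '[[0.8,-0.2,-0.2,0.1,0],[0.8,-0.4,-0.4,0.1,0],[0.8,-0.6,-0.6,0.1,0],[0.8,-0.7,-0.8,0.1,0],[0.8,-0.7,-1,0.1,0],[0.8,-0.7,-1,0.1,0],[0.8,-0.7,-1,0.1,0]]'; python3 look.py 160 120 340 270 p18 140 80 320 260; python3 look.py 165 125 290 175 p19 155 145 260 250
```

```text
time: 30.15
position: [0.6356, 0.0933, 0.0251]
tcp_rot: [-2.907, 1.568, 0.319]
force: [-0.1, -0.4, -0.9]
grip_width: 0.381
time: 30.98
position: [0.634, 0.0927, 0.1651]
tcp_rot: [0.434, 1.569, -2.623]
force: [1.5, 0.9, 0.0]
grip_width: 0.794
time: 31.57
position: [0.4916, -0.1113, 0.1847]
tcp_rot: [0.758, 1.57, -2.305]
force: [0.2, 0.5, -0.6]
grip_width: 0.797
jaw ang -175.34 [ 0.49419946 -0.10841709  0.18460554] 0.7971639172248 [ 0.12650478  0.73762132 -0.55799351] 31.6667
jaw ang -175.16 [ 0.4951757  -0.10671587  0.18412993] 0.7993888683790649 [ 1.01445614  0.40767976 -0.60925847] 31.7667
```

View pics/p18.png

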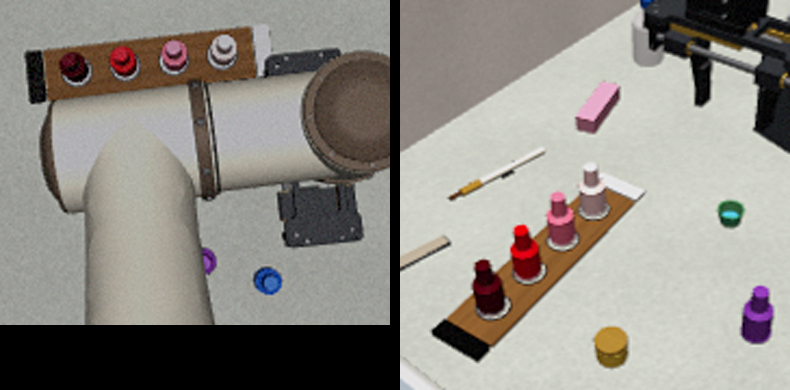

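View pics/p19.png

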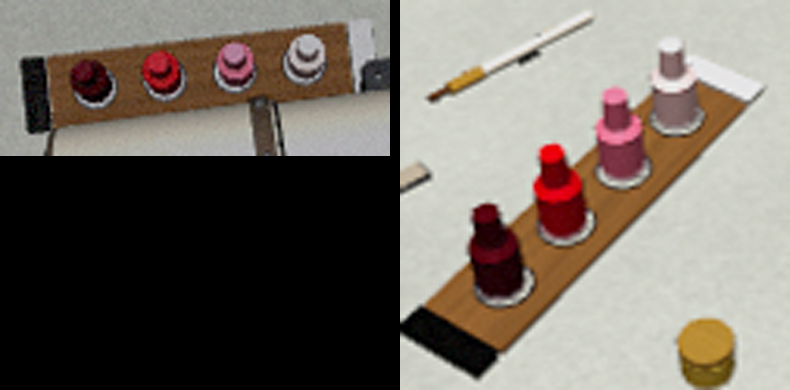

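All four stand on their marks in the right order. A quick numeric check follows, including the jar and dish.

Run:
```python
from h import *
np.set_printoptions(precision=4,suppress=True)
T=capture("top");S=capture("side")
M=dict(pale=(.6457,-.0358),rose=(.6397,.0288),red=(.634,.0935),wine=(.6282,.1584));a=.0883
for k,m in M.items():
    r=[]
    for c in(T,S):
        u,v=proj(c,[*m,.04])[0].astype(int);im=cv2.cvtColor(c["image"],cv2.COLOR_RGB2HSV).astype(int)
        y0,x0=v-22,u-12;w=im[y0:v+22,x0:u+12];H,Sa,V=w[...,0],w[...,1],w[...,2]
        q=((H>160)|(H<6))&(Sa>(90 if k!="pale" else 12))&(V>15)
        if k=="pale": q&=(V>70)&(Sa<60)
        n,l,s,ce=cv2.connectedComponentsWithStats(cv2.morphologyEx(q.astype(np.uint8),cv2.MORPH_CLOSE,np.ones((3,3))))
        j=1+np.argmax(s[1:,4]);r.append((ce[j]+[x0,y0],s[j,2:].tolist()))
    p,g=tri(T,r[0][0],S,r[1][0]);d=p[:2]-m
    print(k,p,"gap %.4f"%g,"row dx,dy mm",1e3*(d@[np.cos(a),np.sin(a)]),1e3*(d@[-np.sin(a),np.cos(a)]),r[0][1],r[1][1])
for k,t,s in(("jar",(209,204),(237,240)),("dish",(298,195),(292,179))):
    print(k,plane(S,blob(S,s,20,25)[0],.013))
print("before (S): see same at start; top/tri jar .4788 .1219, dish .4992 -.1330", get_state()["time"])
```

```text
pale [ 0.6415 -0.0296  0.0413] gap 0.0069 row dx,dy mm -3.603063915140661 6.589373468447624 [7, 13, 26] [13, 21, 181]
rose [0.6384 0.0279 0.0397] gap 0.0010 row dx,dy mm -1.3529792294318785 -0.8104148604384107 [13, 13, 98] [13, 24, 229]
red [0.6347 0.0941 0.0385] gap 0.0011 row dx,dy mm 0.7096018447268606 0.538497473486899 [13, 14, 140] [14, 25, 261]
wine [0.6298 0.1594 0.0386] gap 0.0023 row dx,dy mm 1.6339988039589226 0.8311368964195579 [14, 14, 116] [14, 25, 257]
jar [[0.4791 0.1197 0.013 ]]
dish [[ 0.4986 -0.1345  0.013 ]]
before (S): see same at start; top/tri jar .4788 .1219, dish .4992 -.1330 31.8667
```

```bash
python3 -m crank '[[0.8,0,0,0.05,0],[0.8,0,0,0.05,0],[0.8,0,0,0.05,0]]'; python3 -c "
from plant import *
print(finish_job())"
```

```text
time: 32.12
position: [0.4956, -0.1063, 0.1944]
tcp_rot: [3.069, 1.569, 0.013]
force: [0.4, -0.5, -0.1]
grip_width: 0.799
the job is handed in; nothing more can be done
None
```

The job is handed in at about 32 s of the 115 s allowed; the system reports no verdict. The spoilt bottle went into the bin, pushed through the held-open flap. The four capped bottles stand upright on their marks, in order pale pink, rose, red, wine from the white block to the black one.

- **Bottles:** My last measurements put rose, red and wine within about 2 mm of their marks.
- **Pale check disagreed:** The pale bottle measured 3.6 mm and 6.6 mm off, still inside the 12 mm limit. Only part of it was picked out in the top view and the two views missed each other by 7 mm, so I don't trust that figure. In the enlarged picture, and by the release position, it looks centred like the others.
- **Bin:** I saw the flap shut again and the fingers empty, but the bottle inside can't be seen from either camera.
- **Jar and dish:** They measure within about 3 mm of their starting positions.
- **Arm:** The gripper was clear of everything at hand-in.

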